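# Clear the jar rack's gate, shut it and pin it for sea

### The arm

A 6-joint arm with a two-finger parallel gripper is mounted at the origin on the work surface; the furniture and walls round the work are solid. World frame = base frame: x ahead of the robot, y to its left, z up, the work surface at z = 0. Lengths are in m, angles in rad, forces in N, time in s.
With the tool pointing down it reaches from about 0.325 to 0.85 m from the base axis. Payload 15.5 kg.
Tool frame: the origin (TCP) lies midway between the tips of the shut fingers; the grasp point (between the pads) lies 19 mm behind it (bot.pinch_z is the distance from the TCP to the grasp point, in m); z points along the fingers, y is the line along which they close (so a half turn about z gives the same grasp; the last joint's range is limited). The gripper opens to 91 mm and grips with 3 to 60 N. Pads are 32 mm wide; open, the fingers measure 118 mm over their backs; the gripper's body (76 mm by 178 mm) begins 60 mm behind the grasp point.
Start: joints at [1.022, 0.494, 1.345, -0, 1.302, -0.096], TCP at [0.273, 0.562, 0.214] pointing down, gripper open.
Joint ranges: [-2.91, 2.91], [-0.82, 2.16], [0.22, 2.67], [-1.22, 4.37], [0.12, 2.79], [-3.08, 3.08]. Speed limits (rad/s): [1.89, 1.89, 2.57, 3.01, 3.01, 3.01].

### API

Orientations are given as a unit quaternion [w, x, y, z].
In Python, from cell import bot gives the robot as it stands.
- The arm moves only by the shell command python3 inch.py 'ROWS' [OPENING] [FORCE]. ROWS is a JSON list of rows, 1 to 12 of them, each of 6 numbers: dx, dy, dz in m, then a rotation vector rx, ry, rz in rad; each row is the pose to reach, as a shift and turn from the pose commanded when the command began, along the tool's axes at that moment; what a row does not reach only later rows make up. A row lasts 1/8 s, in which the tool goes at most 0.0625 m and 0.188 rad, less where a joint would pass 70% of its speed; a pose out of reach is approached as far as the arm can. OPENING is the opening from 0.0 (shut) to 1.0 (fully open), set as the command begins (- or left out keeps the last). The fingers move at their own pace and stop on an object; FORCE is the grip in N (left out, the last holds). Time passes only in rows, so rows that do not move let the fingers close. It prints the time, the measured TCP pose, the force, the opening and the grip force at its end.
- bot.read_state(): the state, without advancing time (a new reading comes with each control period).
- bot.snapshot(name): name is "side" or "top" or "wrist"; returns a dict with "frame" (480x640x3 uint8, red, green, blue), "range_z" (480x640 float32, m along the optical axis (not along the pixel's ray), 0 where there is no reading), "fx", "fy", "cx", "cy" (pixels), "xyz" and "rotation" of the camera in the world. Camera axes: x right, y up, looking along -z (the intrinsics and any distortion apply to the point x, -y, -z); pixel columns grow to the right and rows downward; lengths in m; the calibration is good to about 2 mm. A picture is of the moment at which its call begins.
- bot.close_job(): hands the job in; it is judged then, once.
The state is a dict: "time": time; "q": joint angles; "joint_velocities": joint speeds; "effort": joint torques, N m; "eef_pos": TCP position; "eef_rot": TCP orientation; "wrist_force": force on the tool from outside, world axes, zero at the start; "ft_torque": the same for the moment, N m; "opening": opening from 0.0 (shut) to 1.0 (fully open); "grip_force": force on a finger pad.
Only numpy, scipy, OpenCV 4.12 (cv2) and the standard library are available. Lean on these libraries where they do the work, as an engineer would, in place of code of your own. Each camera call takes 0.05 s, during which the arm holds its last target. There are 200 camera calls.

### The job

Secure the jar rack for sea. One specimen jar has been left standing in the path of the rack's sliding gate: lift it out of the way and stand it upright in the free bay, then slide the gate fully home against its stops, and push the tapered drift from its block down through the lug and the gate's sprung tongue until its collar sits flat on the lug, so that it draws the two holes into line and holds the gate tight. Handle the jars gently: no banging down and none knocked over.

Things in the scene. Friction and masses are not known exactly. Their poses are not given: they have to be found in the camera images.
- rack: Fixed jar rack: white plastic base plate 250 (x) x 360 (y) x 8 mm, turned up to 0.2 rad. Origin: centre of its underside, on the bench; x points from its open front (robot side) to its back, y to its left, z up. Three bays at the back, centres at x +82, y -95, 0 and +95 mm; the one at -95 is free. Guide rods along x at y -165 and +165, tops at z 36. No part of rack or gate rises above 76 mm.
- free_bay (a point): Centre of the floor of the free (right-hand) bay, rack x +82, y -95, z +8 mm: where the middle of the jar's underside should come. Axes as the rack's. Each bay is 88 mm wide, open to the front, between 6 mm dividers 42 mm high (rack x 50 to 118), with a back wall 54 mm high whose front face is at rack x 118.
- jar_62: Specimen jar, white body with a screw cap (cap red), 62 mm diameter, 88 mm high, 0.15 to 0.3 kg, loose. Origin: centre of its underside, z up. It stands either in the middle bay, in the left-hand bay (y +95) or in the gate's path (rack x about 6 to 12, y -20 to +80 mm): the three jars swap places.
- jar_58: Specimen jar, white body with a screw cap (cap blue), 58 mm diameter, 78 mm high, 0.15 to 0.3 kg, loose. Origin and possible places as for jar_62.
- jar_60: Specimen jar, white body with a screw cap (cap cream), 60 mm diameter, 88 mm high, 0.15 to 0.3 kg, loose. Origin and possible places as for jar_62. The jar in the path is the one whose rack x is under 40 mm.
- gate (a joint): Travel of the sliding gate (m) along the rack's +x, towards the jars: 0 fully open, 0.080 home, stopped hard by the rubber-faced stops on its guide rods; starts at 0 to 0.008. About 1.5 N friction; it stays where it is left. At home the rear face of its rail is at rack x +45 mm. The tongue on its left carriage is sprung: see tongue_hole.
- gate_handle (a point): Middle of the grip bar on the gate's front: steel bar 10 mm thick along the rack's y, 78 mm long, at z 50 mm, 40 mm of clear space between it and the gate rail behind. Pinch it from above across the rack's x, or push it. The rail: aluminium, along y, 14 mm thick, z 38 to 62, its front face 45 mm behind (+x of) this point. Axes as the rack's; moves with the gate.
- lug_hole (a point): Centre of the hole in the fixed steel lug, on its upper face (rack x -4, y +200, z 76 mm). Lug 10 mm thick, hole 21 mm in diameter, straight down. Axes as the rack's.
- tongue_hole (a point): Centre of the hole in the gate's steel tongue, on its upper face (z 64 mm, 2 mm under the lug). Tongue 10 mm thick, hole 21 mm across, 46 mm clear height below it. With the gate home it lies 5 mm short of lug_hole (towards the rack's -x), y in line; the tongue is sprung on the gate and yields up to 9 mm along +x (1.5 N at first, 4 N when in line). Axes as the rack's.
- drift: Loose tapered drift pin, 0.18 kg, standing point down in its block. Origin: middle of the point, z up the pin. Point 5 mm across, tapering to 20 mm diameter at z 40, straight shank to the collar (z 64 to 70, 34 mm across), round black handle 23 mm diameter z 70 to 110, domed end 27 mm across up to z 121. Pushing it home takes about 10 N.
- drift_collar (a point): Centre of the underside of the drift's collar (z 64 mm on the drift); it meets point lug_hole when the drift is home.
- drift_grip (a point): Middle of the drift's handle (z 95 mm on the drift), 23 mm diameter: where to grip it from above.
- drift_block: Fixed wooden block 100 x 70 x 72 mm with two holes from top to bottom; the drift stands in the larger one (23 mm, 20 mm off the block's centre), its collar resting on the block's top. Origin: centre of its underside.

How it is judged:
By the outcome, as a careful person would: the job done as asked, in the order asked, and still so for the second after the job is handed in, with the robot touching nothing.
It also fails if it takes over 69 s, if anything falls off the work surface, if the arm or the gripper's body presses on something with over 40 N, if the wrist force passes 120 N, or if a joint passes its speed limit or range.

## Working session

There is one attempt and no reset: what is moved stays moved. The work goes in short steps, Python scripts to look and compute and a shell command to move; the robot and the scene stay as the last step left them, time stands still between calls to the robot, and variables do not carry over. Pictures are saved under pics/ and viewed, at most 13 in all, crops included, and the job is handed in when it is done.

```bash
ls; mkdir -p pics
python3 - <<'E'
from cell import bot
import cv2,numpy as np
s=bot.read_state();print(s['eef_pos'],s['eef_rot'],s['time'],s['opening'])
for n in ("top","side"):
    c=bot.snapshot(n);np.savez(f'pics/{n}0.npz',**c)
    cv2.imwrite(f'pics/{n}0.png',c['frame'][:,:,::-1]);print(n,c['xyz'],c['rotation'],c['fx'],c['cx'],c['cy'],c.keys())
E
```

```text
cell.py
inch.py
pics
[0.27322216 0.56167591 0.21333474] [-2.07582447e-04  2.24481143e-01  9.74478235e-01 -5.86301678e-04] 0.0 0.9989680424318714
top [0.30524667 0.10960743 1.36025904] [ 0.71247263  0.06001537 -0.04855898 -0.69744027] 619.5520212761601 329.82695754344087 240.8105225591602 dict_keys(['frame', 'range_z', 'fx', 'fy', 'cx', 'cy', 'xyz', 'rotation'])
side [ 0.04941546 -0.55341209  0.61629406] [ 0.834397    0.46076968 -0.13904902 -0.26858578] 506.9051410568921 319.57897250297333 238.18523063998984 dict_keys(['frame', 'range_z', 'fx', 'fy', 'cx', 'cy', 'xyz', 'rotation'])
```

View pics/top0.png

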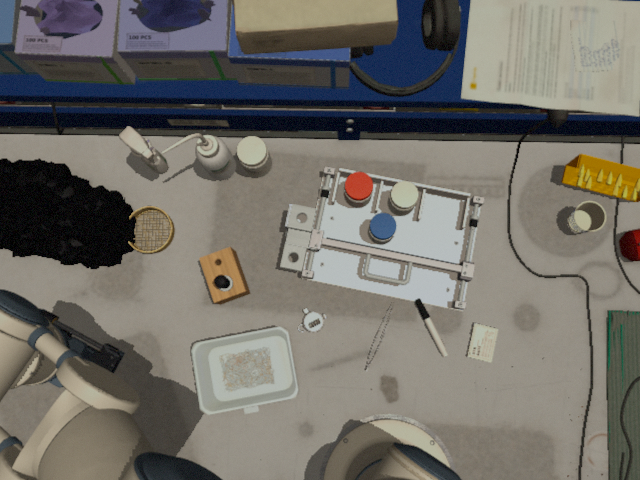

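View pics/side0.png

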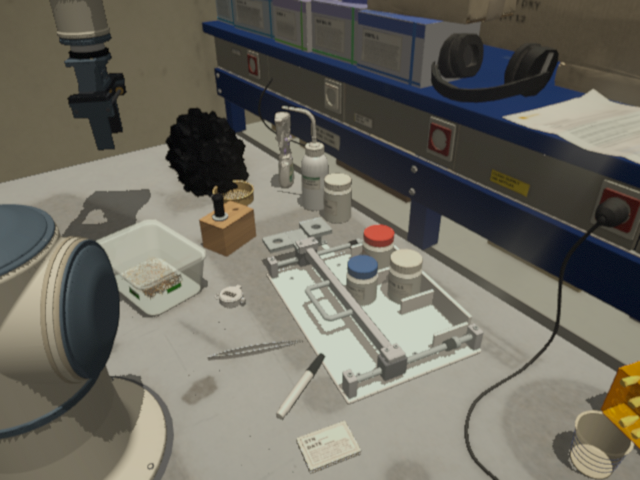

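The top view shows the blue jar in the gate's path at about (383,227). The red jar is at (358,187), the cream jar at (404,196), the lug hole near (301,217), the tongue hole near (294,258) and the drift at (222,282). I'll enlarge for precision.

```bash
cat > h.py <<'E'
import numpy as np,cv2
from scipy.spatial.transform import Rotation as R
def load(n): return dict(np.load(f'pics/{n}.npz'))
def rot(c): 
    q=c['rotation'];return R.from_quat([q[1],q[2],q[3],q[0]]).as_matrix()
def ray(c,u,v):
    d=np.array([(u-c['cx'])/c['fx'],-(v-c['cy'])/c['fy'],-1.]);return rot(c)@d
def atz(c,u,v,z):
    d=ray(c,u,v);return c['xyz']+d*(z-c['xyz'][2])/d[2]
def tri(obs):
    A=np.zeros((3,3));b=np.zeros(3);L=[]
    for c,u,v in obs:
        d=ray(c,u,v);d/=np.linalg.norm(d);P=np.eye(3)-np.outer(d,d);A+=P;b+=P@c['xyz'];L.append((c['xyz'],P))
    p=np.linalg.solve(A,b);return p,[np.linalg.norm(P@(p-o)) for o,P in L]
def cloud(c):
    v,u=np.mgrid[:480,:640];z=c['range_z'];
    p=np.stack([(u-c['cx'])/c['fx']*z,-(v-c['cy'])/c['fy']*z,-z],-1);return p@rot(c).T+c['xyz']
E
python3 - <<'E'
from h import *
for n,(x,y,w,h),s in (("top0",(195,160,300,155),2.66),("side0",(190,180,300,220),2.66)):
    im=cv2.imread(f'pics/{n}.png')[y:y+h,x:x+w]
    cv2.imwrite(f'pics/{n}c.png',cv2.resize(im,None,fx=s,fy=s,interpolation=cv2.INTER_CUBIC))
for n in ("top0","side0"):
    c=load(n);P=cloud(c);f=c['frame'].astype(int)
    r,g,b=f[...,0],f[...,1],f[...,2]
    roi=(P[...,0]>.3)&(P[...,0]<.75)&(abs(P[...,1])<.45)&(c['range_z']>0)
    for nm,m in (("red",(r>130)&(r>2*g)),("blue",(b>r*1.5)&(b>60)),("wood",(r>b*1.5)&(r>100)&(r<2*g)),("black",(r<45)&(g<45)&(b<45))):
        m=m&roi&(P[...,2]>.05)&(P[...,2]<.25)
        q=P[m]
        if len(q): 
            t=q[q[:,2]>np.percentile(q[:,2],90)-.006]
            print(n,nm,m.sum(),q.mean(0).round(4),'top',t.mean(0).round(4),(t.min(0)/2+t.max(0)/2).round(4), np.ptp(t,0).round(3))
E
```

```text
top0 red 592 [0.6199 0.0749 0.0958] top [0.62   0.0758 0.0968] [0.6203 0.075  0.0985] [0.056 0.057 0.01 ]
top0 blue 2736 [0.6959 0.0153 0.1861] top [0.7339 0.0177 0.2103] [ 7.338e-01 -3.000e-04  2.124e-01] [0.013 0.899 0.011]
top0 wood 2312 [0.527  0.0463 0.0774] top [ 0.6671 -0.4     0.092 ] [ 0.5582 -0.045   0.1073] [0.28  0.81  0.041]
top0 black 6962 [ 0.7227 -0.0074  0.173 ] top [0.7378 0.0034 0.2282] [0.727  0.0464 0.2317] [0.035 0.807 0.037]
side0 red 379 [0.6189 0.068  0.0948] top [0.6189 0.068  0.0948] [0.6197 0.0694 0.0941] [0.06  0.058 0.006]
side0 blue 1677 [ 0.6864 -0.038   0.1793] top [ 0.7335 -0.0551  0.2088] [0.7334 0.0558 0.2087] [0.018 0.787 0.005]
side0 wood 1834 [ 0.5572 -0.0872  0.071 ] top [ 0.6557 -0.3472  0.0904] [ 0.5475 -0.0331  0.091 ] [0.296 0.764 0.012]
side0 black 13146 [ 0.7218 -0.0794  0.1674] top [ 0.7265 -0.0861  0.2027] [0.7268 0.0489 0.2223] [0.046 0.786 0.055]
```

View pics/top0c.png

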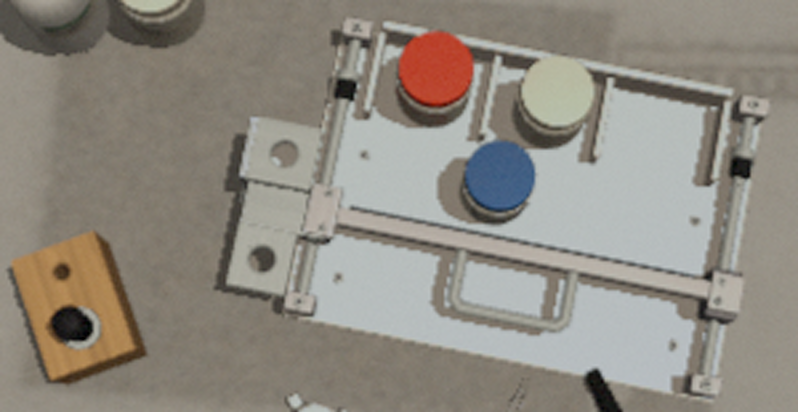

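View pics/side0c.png

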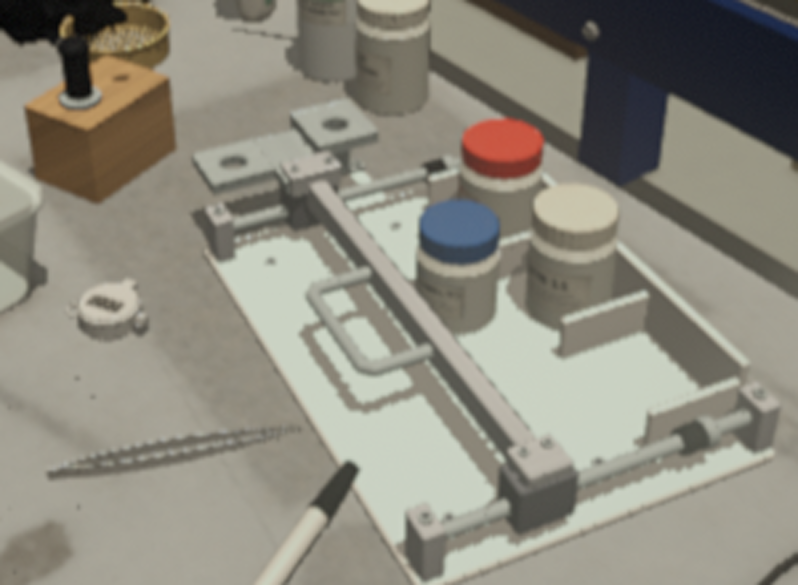

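Crop readings, top: lug hole (285,153), tongue hole (262,259), blue cap centre (500,175), handle bar (452,303)–(572,324), drift collar (80,326) and dome (70,322). Side: lug hole (337,124), tongue hole (233,161), blue cap (459,224), drift collar (80,98) and dome (74,42). Next I'll triangulate and fit the rack.

Run:
```python
from h import *
t,s=load("top0"),load("side0");k=2.66
# crop px -> full px (pixel-centre shift)
T=lambda u,v:(t,195+(u+.5)/k-.5,160+(v+.5)/k-.5)
S=lambda u,v:(s,190+(u+.5)/k-.5,180+(v+.5)/k-.5)
O={'lug':((285,153),(337,124)),'tongue':((262,259),(233,161)),'blue':((500,175),(459,224)),'red':((436,68),(503,141)),'cream':((557,93),(575,208)),
'collar':((80,326),(80,98)),'dome':((70,321),(74,42)),'FL':((299,299),(218,213)),'FR':((706,384),(426,520)),'BR':((754,103),(759,397)),'hL':((452,303),(314,292)),'hR':((562,325),(370,366))}
W={}
for n,(a,b) in O.items():
    W[n],e=tri([T(*a),S(*b)]);print(n,W[n].round(4),np.round(e,4))
# rack fit from top at given heights
import itertools
pts=[('lug',(-.004,.2,.076)),]
from scipy.optimize import least_squares
def res(p):
    c,sn=np.cos(p[2]),np.sin(p[2]);o=[]
    def w(x,y,z): return np.array([p[0]+c*x-sn*y,p[1]+sn*x+c*y,z])
    o+=list((w(-.004,.2,.076)-W['lug'])[:2])
    o+=list((w(p[3]-.089,.2,.064)-W['tongue'])[:2])
    d=W['FL']-W['FR'];o+=[(c*d[0]+sn*d[1])]
    d=W['BR']-W['FR'];o+=[(-sn*d[0]+c*d[1])]
    o+=[(-sn*(W[n][0]-p[0])+c*(W[n][1]-p[1]))-y for n,y in (('FL',.165),('FR',-.165),('BR',-.165))]
    return o
r=least_squares(res,[.5,0,-.15,0]);p=r.x;print('rack',p.round(4),'res',np.round(r.fun,4))
c,sn=np.cos(p[2]),np.sin(p[2])
for n in W:
    d=W[n][:2]-p[:2];print(n,'rack',(c*d[0]+sn*d[1]).round(4),(-sn*d[0]+c*d[1]).round(4))
for nm,(x,y) in dict(free=(.082,-.095),lug=(-.004,.2)).items(): print(nm,(p[0]+c*x-sn*y).round(4),(p[1]+sn*x+c*y).round(4))
```

```text
lug [0.5553 0.1925 0.0721] [0.0015 0.0015]
tongue [0.4707 0.2093 0.0616] [0.0009 0.0009]
blue [0.5389 0.0221 0.0808] [0.0011 0.0011]
red [0.6222 0.0739 0.0908] [0.0013 0.0013]
cream [ 0.6037 -0.0217  0.0917] [0.0015 0.0015]
collar [0.4128 0.3501 0.0721] [0.0001 0.0001]
dome [0.4127 0.3479 0.124 ] [0.0008 0.0008]
FL [0.4403 0.1805 0.0423] [0.0003 0.0003]
FR [ 0.3803 -0.1454  0.0418] [0.0007 0.0007]
BR [ 0.6094 -0.1868  0.0398] [0.0001 0.0001]
hL [0.441  0.0569 0.0454] [0.0016 0.0016]
hR [ 0.4247 -0.0305  0.0497] [0.0014 0.0014]
rack [ 0.5234 -0.0037 -0.1814 -0.0012] res [ 0.0002  0.0013  0.      0.      0.0003  0.0006  0.0012 -0.0002  0.0004]
lug rack -0.004 0.1987
tongue rack -0.0902 0.2
blue rack 0.0106 0.0281
red rack 0.0832 0.0941
cream rack 0.0822 -0.0032
collar rack -0.1727 0.328
dome rack -0.1724 0.3258
FL rack -0.115 0.1662
FR rack -0.1153 -0.1652
BR rack 0.1176 -0.1646
hL rack -0.092 0.0447
hR rack -0.0923 -0.0442
free 0.5869 -0.1119
lug 0.5556 0.1938
```

```bash
cat >> h.py <<'E'
RK=(0.5234,-0.0037,-0.1814)
def rk(x,y,z=0):
    c,s=np.cos(RK[2]),np.sin(RK[2]);return np.array([RK[0]+c*x-s*y,RK[1]+s*x+c*y,z])
def inrk(p):
    c,s=np.cos(RK[2]),np.sin(RK[2]);d=np.array(p[:2])-RK[:2];return np.round([c*d[0]+s*d[1],-s*d[0]+c*d[1]],4)
def delta(p,head):  # target TCP pos, heading of tool y
    from cell import bot
    s=bot.read_state();q=s['eef_rot'];M=R.from_quat([q[1],q[2],q[3],q[0]])
    y=np.array([np.cos(head),np.sin(head),0]);z=np.array([0,0,-1.]);D=np.stack([np.cross(y,z),y,z],1)
    print('d',M.inv().apply(np.array(p)-s['eef_pos']).round(4),'rv',(M.inv()*R.from_matrix(D)).as_rotvec().round(4))
E
python3 - <<'E'
from h import *
t=load("top0");k=2.66
a=lambda u,v,z:atz(t,195+(u+.5)/k-.5,160+(v+.5)/k-.5,z)
for n,u,v,z in (('blue',500,175,.086),('lug',285,153,.076),('drift',70,321,.128),('collar',80,326,.078)):
    p=a(u,v,z);print(n,p.round(4),inrk(p))
c=cloud(t)
f=t['frame'].astype(int);m=(f[...,2]>1.6*f[...,0])&(f[...,2]>50);m[:205]=0;m[245:]=0;m[:,:360]=0;m[:,410:]=0
v,u=np.nonzero(m);print(m.sum(),u.mean(),v.mean(),(u.max()+u.min())/2,(v.min()+v.max())/2,atz(t,u.mean(),v.mean(),.086).round(4),np.median(c[m],0))
delta([.5385,.0215,.15],np.pi/2+RK[2])
E
```

```text
blue [0.537 0.023 0.086] [0.0086 0.0287]
lug [0.5532 0.193  0.076 ] [-0.0061  0.1988]
drift [0.4116 0.3474 0.128 ] [-0.1733  0.3252]
collar [0.4122 0.3491 0.078 ] [-0.1731  0.3269]
522 382.5689655172414 225.95977011494253 382.5 226.0 [0.536  0.0232 0.086 ] [0.53595035 0.02259357 0.08586039]
d [-0.4748 -0.3697  0.0638] rv [-1.000e-03 -2.000e-04 -2.714e-01]
```

```bash
python3 inch.py '[[-0.047,-0.037,0,0,0,-0.03],[-0.094,-0.074,0,0,0,-0.06],[-0.141,-0.111,0,0,0,-0.09],[-0.188,-0.148,0,0,0,-0.12],[-0.235,-0.185,0,0,0,-0.15],[-0.282,-0.222,0,0,0,-0.18],[-0.329,-0.259,0,0,0,-0.21],[-0.376,-0.296,0,0,0,-0.24],[-0.423,-0.333,0,0,0,-0.271],[-0.474,-0.369,0,0,0,-0.271],[-0.474,-0.369,0,0,0,-0.271],[-0.474,-0.369,0,0,0,-0.271]]' 1.0 20
python3 - <<'E'
from h import *
from cell import bot
c=bot.snapshot('wrist');np.savez('pics/w1.npz',**c);cv2.imwrite('pics/w1.png',c['frame'][:,:,::-1])
delta([.537,.0225,.048],np.pi/2+RK[2])
f=c['frame'].astype(int);m=(f[...,2]>1.6*f[...,0])&(f[...,2]>50);v,u=np.nonzero(m)
P=cloud(c);print(m.sum(),np.median(u),np.median(v),atz(c,u.mean(),v.mean(),.086),P[m].mean(0))
E
```

```text
time: 1.6
eef_pos: [0.5378, 0.0228, 0.2136]
eef_rot: [-0.001, 0.091, 0.996, 0.0]
wrist_force: [-0.1, -0.3, -1.0]
opening: 1.001
grip_force: 0.0
d [ 0.0003 -0.001   0.1657] rv [ 0.0001 -0.001  -0.0001]
2916 321.0 229.0 [0.53478376 0.02126216 0.086     ] [0.53444324 0.02133796 0.08791352]
```

View pics/w1.png

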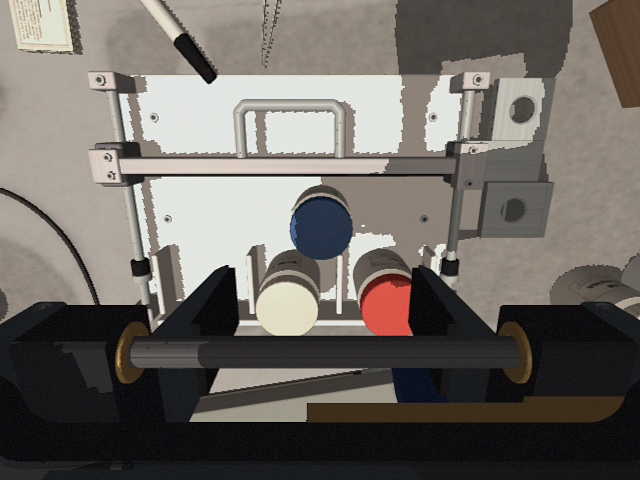

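Wrist view: blue cap centred at (321,227), lug hole (513,210), tongue hole (523,109) and handle bar (292,103). I'll check these against the rack fit.

Run:
```python
from h import *
c=load('w1');t=load('top0');k=2.66
T=lambda u,v:(t,195+(u+.5)/k-.5,160+(v+.5)/k-.5)
for n,u,v,z,tt in (('lug',513,210,.076,(285,153)),('tongue',523,109,.064,(262,259)),('blue',321,226.5,.086,(500,175)),('handle',292,104,.055,(512,315)),('scrR',154,117.5,.008,None),('scrL',433,117.5,.008,None),('scrBR',168,218.5,.008,None),('scrBL',424,218.5,.008,None)):
    p=atz(c,u,v,z);print(n,p.round(4),inrk(p),tri([(c,u,v),T(*tt)])[0].round(4) if tt else '')
```

```text
lug [0.5515 0.1926 0.076 ] [-0.0078  0.1981] [0.5528 0.1933 0.0744]
tongue [0.4679 0.2093 0.064 ] [-0.093   0.1995] [0.4687 0.2093 0.0644]
blue [0.5327 0.022  0.086 ] [0.0045 0.027 ] [0.5469 0.0192 0.032 ]
handle [0.4275 0.0158 0.055 ] [-0.0979  0.0018] [0.4286 0.0142 0.0712]
scrR [ 0.4109 -0.1267  0.008 ] [-0.0884 -0.1413] 
scrL [0.462  0.1497 0.008 ] [-0.0881  0.1398] 
scrBR [ 0.5139 -0.1451  0.008 ] [ 0.0161 -0.1408] 
scrBL [0.5648 0.1304 0.008 ] [0.0166 0.1394]
```

```bash
sed -i 's/^RK=.*/RK=(0.5205,-0.0042,-0.1814)/' h.py; python3 inch.py '[[0.002,-0.001,0.05,0,0,0],[0.002,-0.001,0.1,0,0,0],[0.002,-0.001,0.14,0,0,0],[0.002,-0.001,0.1656,0,0,0],[0.002,-0.001,0.1656,0,0,0],[0.002,-0.001,0.1656,0,0,0]]'; python3 inch.py '[[0,0,0,0,0,0],[0,0,0,0,0,0],[0,0,0,0,0,0],[0,0,0,0,0,0],[0,0,0,0,0,0],[0,0,0,0,0,0]]' 0.0 20
python3 - <<'E'
from h import *
delta(rk(.082,-.095,.16),np.pi/2+RK[2])
E
```

```text
time: 2.4
eef_pos: [0.5364, 0.0229, 0.0494]
eef_rot: [0.001, 0.09, 0.996, 0.0]
wrist_force: [0.0, -0.1, -0.4]
opening: 0.998
grip_force: 0.0
time: 3.15
eef_pos: [0.5362, 0.0221, 0.0485]
eef_rot: [0.0, 0.091, 0.996, -0.0]
wrist_force: [-0.7, 0.0, 6.4]
opening: 0.62
grip_force: 20.0
d [-0.0714 -0.1237 -0.1115] rv [-0.0001  0.0002 -0.0004]
```

```bash
python3 inch.py '[[0,0,-0.03,0,0,0],[0,0,-0.07,0,0,0],[0,0,-0.11,0,0,0],[-0.015,-0.026,-0.11,0,0,0],[-0.033,-0.057,-0.11,0,0,0],[-0.051,-0.088,-0.11,0,0,0],[-0.066,-0.114,-0.11,0,0,0],[-0.071,-0.1235,-0.11,0,0,0],[-0.071,-0.1235,-0.11,0,0,0],[-0.071,-0.1235,-0.11,0,0,0]]'
python3 - <<'E'
from h import *
from cell import bot
delta(rk(.082,-.095,.0485),np.pi/2+RK[2])
c=bot.snapshot('wrist');np.savez('pics/w2.npz',**c)
w=c['frame'];c=bot.snapshot('side');cv2.imwrite('pics/w2.png',np.vstack([w[100:400],c['frame'][160:460]])[:,:,::-1])
E
```

```text
time: 4.4
eef_pos: [0.5831, -0.1111, 0.1582]
eef_rot: [-0.0, 0.09, 0.996, 0.0]
wrist_force: [0.7, 0.5, -2.1]
opening: 0.619
grip_force: 20.0
d [-0.0012 -0.0012  0.1097] rv [ 0.0003 -0.0006  0.0002]
```

View pics/w2.png

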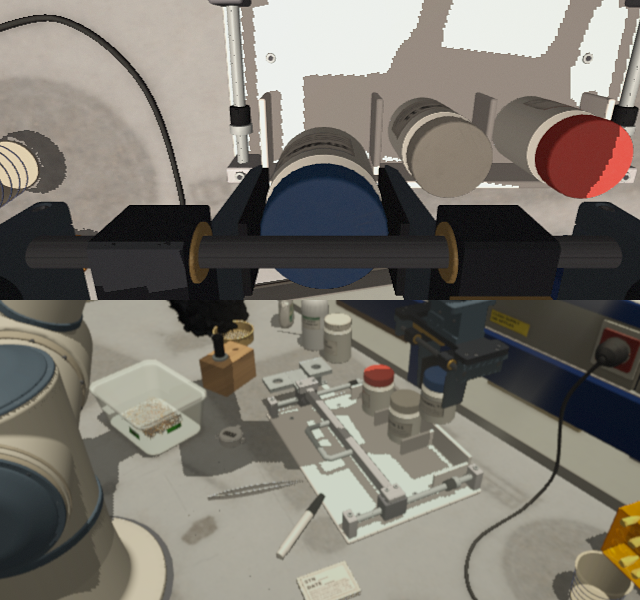

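The jar is held upright at (320,230) in the upper (wrist) half, over the free bay between its dividers. Next I'll lower it, slowing near the floor.

```bash
python3 inch.py '[[-0.001,-0.001,0.04,0,0,0],[-0.001,-0.001,0.075,0,0,0],[-0.001,-0.001,0.095,0,0,0],[-0.001,-0.001,0.103,0,0,0],[-0.001,-0.001,0.106,0,0,0],[-0.001,-0.001,0.107,0,0,0],[-0.001,-0.001,0.108,0,0,0],[-0.001,-0.001,0.109,0,0,0],[-0.001,-0.001,0.1095,0,0,0],[-0.001,-0.001,0.1095,0,0,0]]'
```

```text
time: 5.75
eef_pos: [0.5844, -0.1133, 0.0489]
eef_rot: [0.0, 0.091, 0.996, -0.0]
wrist_force: [0.3, 0.3, -2.0]
opening: 0.619
grip_force: 20.0
```

```bash
python3 inch.py '[[0,0,0.0005,0,0,0],[0,0,0.001,0,0,0],[0,0,0.0015,0,0,0],[0,0,0.0015,0,0,0]]'
```

```text
time: 6.25
eef_pos: [0.5845, -0.1133, 0.0484]
eef_rot: [0.0, 0.091, 0.996, -0.0]
wrist_force: [-5.2, 1.0, 17.3]
opening: 0.62
grip_force: 20.0
```

Touched down at 17 N, so release, open partway, then retract.

```bash
python3 inch.py '[[0,0,-0.001,0,0,0],[0,0,-0.001,0,0,0],[0,0,-0.001,0,0,0],[0,0,-0.001,0,0,0]]' 0.78 20; python3 inch.py '[[0,0,-0.03,0,0,0],[0,0,-0.07,0,0,0],[0,0,-0.1,0,0,0]]'
python3 - <<'E'
from h import *
from cell import bot
t=bot.snapshot('top');np.savez('pics/top1.npz',**t)
w=bot.snapshot('wrist')['frame']; s=bot.snapshot('side')['frame']
cv2.imwrite('pics/a1.png',np.vstack([w[100:340],s[220:460]])[:,:,::-1])
print('free',rk(.082,-.095,.008)); delta(rk(-.094,0,.11),np.pi+RK[2]); delta(rk(-.094,0,.11),RK[2])
print(bot.read_state()['q'])
E
```

```text
time: 6.75
eef_pos: [0.5844, -0.1132, 0.0482]
eef_rot: [-0.0, 0.091, 0.996, 0.0]
wrist_force: [-0.4, 0.0, 0.3]
opening: 0.774
grip_force: 0.0
time: 7.12
eef_pos: [0.5846, -0.1133, 0.1498]
eef_rot: [0.0, 0.091, 0.996, -0.0]
wrist_force: [0.2, -0.0, -0.6]
opening: 0.781
grip_force: 0.0
free [ 0.58401591 -0.1124346   0.008     ]
d [0.1775 0.0958 0.0391] rv [-0.0024  0.0019 -1.5712]
d [0.1775 0.0958 0.0391] rv [0.0019 0.0024 1.5704]
[-2.91694421e-01  5.19566352e-01  1.49771469e+00 -1.54867582e-05
  1.12152391e+00 -1.68070305e+00]
```

View pics/a1.png

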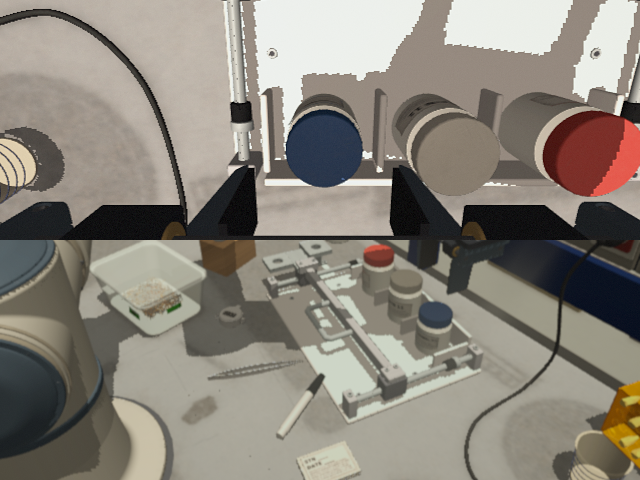

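The blue jar stands upright in the right-hand bay, and the red and cream jars are untouched. Next, push the gate with shut fingers in front of the handle.

```bash
python3 inch.py '[[0.05,0.022,0,0,0,0],[0.1,0.044,0,0,0,0],[0.15,0.066,0,0,0,0],[0.19,0.085,0,0,0,0],[0.217,0.096,0,0,0,0],[0.217,0.096,0.05,0,0,0],[0.217,0.096,0.09,0,0,0],[0.217,0.096,0.112,0,0,0],[0.217,0.096,0.112,0,0,0],[0.217,0.096,0.112,0,0,0]]' 0.0 20
python3 - <<'E'
from h import *
from cell import bot
print(inrk(bot.read_state()['eef_pos']));delta(rk(-.135,0,.038),np.pi/2+RK[2])
E
```

```text
time: 8.52
eef_pos: [0.3883, 0.0204, 0.0367]
eef_rot: [-0.0, 0.091, 0.996, 0.0]
wrist_force: [0.7, -0.1, 0.4]
opening: 0.007
grip_force: 0.0
[-0.1345  0.0003]
d [ 0.0005 -0.0003 -0.0013] rv [-0.     -0.0003 -0.0004]
```

```bash
python3 inch.py '[[-0.01,0,0,0,0,0],[-0.02,0,0,0,0,0],[-0.03,0,0,0,0,0],[-0.04,0,0,0,0,0],[-0.05,0,0,0,0,0],[-0.06,0,0,0,0,0],[-0.07,0,0,0,0,0],[-0.078,0,0,0,0,0],[-0.084,0,0,0,0,0],[-0.088,0,0,0,0,0],[-0.091,0,0,0,0,0],[-0.094,0,0,0,0,0]]'; python3 inch.py '[[-0.001,0,0,0,0,0],[-0.002,0,0,0,0,0],[-0.002,0,0,0,0,0]]'
```

```text
time: 10.02
eef_pos: [0.4807, 0.0034, 0.0363]
eef_rot: [-0.0, 0.091, 0.996, -0.0]
wrist_force: [-2.2, 0.7, 1.0]
opening: 0.005
grip_force: 0.8
time: 10.4
eef_pos: [0.4828, 0.003, 0.0363]
eef_rot: [0.0, 0.091, 0.996, -0.0]
wrist_force: [-0.9, -0.6, -0.2]
opening: 0.002
grip_force: 0.4
```

```bash
python3 inch.py '[[-0.001,0,0,0,0,0],[-0.002,0,0,0,0,0],[-0.003,0,0,0,0,0],[-0.004,0,0,0,0,0],[-0.004,0,0,0,0,0]]'
python3 - <<'E'
from h import *
from cell import bot
print(inrk(bot.read_state()['eef_pos']))
c=bot.snapshot('wrist');np.savez('pics/w3.npz',**c);t=bot.snapshot('top');np.savez('pics/top2.npz',**t)
cv2.imwrite('pics/a2.png',np.vstack([c['frame'][:280],cv2.resize(t['frame'][160:320,190:510],None,fx=2,fy=2,interpolation=cv2.INTER_CUBIC)])[:,:,::-1])
E
```

```text
time: 11.02
eef_pos: [0.4852, 0.0026, 0.0362]
eef_rot: [-0.001, 0.091, 0.996, 0.0]
wrist_force: [-9.1, 0.7, 5.8]
opening: 0.0
grip_force: 4.4
[-0.0359  0.0003]
```

View pics/a2.png

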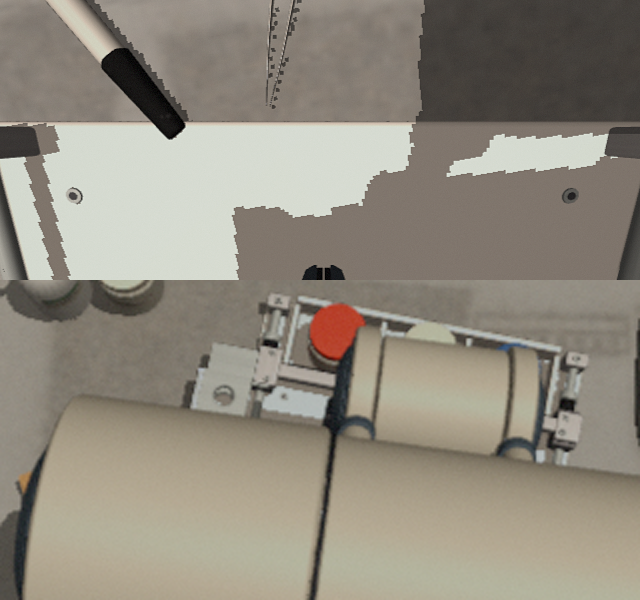

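Gate is at its stop (9 N, TCP at rack x −0.036 as predicted); lug hole at (223,395) with the tongue under it. One firmer nudge, then back off and rise.

```bash
python3 inch.py '[[-0.001,0,0,0,0,0],[-0.002,0,0,0,0,0],[-0.002,0,0,0,0,0]]'
python3 - <<'E'
from h import *
from cell import bot
print(inrk(bot.read_state()['eef_pos']));
E
python3 inch.py '[[0.01,0,0,0,0,0],[0.03,0,0,0,0,0],[0.03,0,-0.05,0,0,0],[0.03,0,-0.11,0,0,0],[0.03,0,-0.17,0,0,0],[0.03,0,-0.17,0,0,0]]' 0.6
python3 - <<'E'
from h import *
from cell import bot
delta([.4116,.348,.206],np.pi/2+RK[2])
E
```

```text
time: 11.5
eef_pos: [0.4853, 0.0025, 0.036]
eef_rot: [-0.003, 0.091, 0.996, 0.0]
wrist_force: [-16.8, 3.3, 13.0]
opening: 0.003
grip_force: 8.4
[-0.0358  0.0003]
time: 12.25
eef_pos: [0.4617, 0.0071, 0.2105]
eef_rot: [0.004, 0.091, 0.996, -0.0]
wrist_force: [0.5, -0.2, -0.7]
opening: 0.596
grip_force: 0.0
d [0.1109 0.3262 0.0037] rv [ 0.0006  0.0089 -0.0003]
```

```bash
python3 - <<'E'
from h import *
delta([.53,.27,.23],np.pi/2+RK[2])
E
python3 inch.py '[[-0.005,0.05,-0.005,0,0,0],[-0.01,0.11,-0.01,0,0,0],[-0.013,0.17,-0.015,0,0,0],[-0.017,0.22,-0.02,0,0,0],[-0.02,0.26,-0.02,0,0,0],[-0.02,0.271,-0.02,0,0,0],[-0.02,0.271,-0.02,0,0,0],[-0.02,0.271,-0.02,0,0,0]]'
python3 - <<'E'
from h import *
from cell import bot
print(bot.read_state()['eef_pos'])
c=bot.snapshot('wrist');np.savez('pics/w4.npz',**c);cv2.imwrite('pics/w4.png',cv2.resize(c['frame'][:300],(800,375),interpolation=cv2.INTER_CUBIC)[:,:,::-1])
E
```

```text
d [-0.0199  0.2709 -0.0192] rv [ 0.0006  0.0089 -0.0003]
time: 13.25
eef_pos: [0.5275, 0.2691, 0.226]
eef_rot: [-0.0, 0.091, 0.996, -0.0]
wrist_force: [-0.0, -0.0, -0.1]
opening: 0.602
grip_force: 0.0
[0.52751868 0.26914437 0.2260493 ]
```

View pics/w4.png

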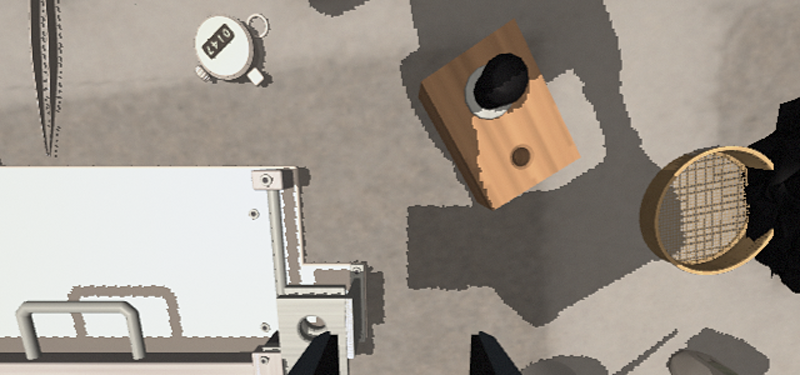

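Wrist picture (×1.25): lug hole at (313,327) with the tongue's edge visible inside it, drift dome about (507,75), collar about (490,93).

Run:
```python
from h import *
c=load('w4');t=load('top0');k=2.66
T=lambda u,v:(t,195+(u+.5)/k-.5,160+(v+.5)/k-.5)
W=lambda u,v:(c,u/1.25,v/1.25)
for n,w,tt,z in (('lug',(313,327),(285,153),.076),('dome',(507,75),(70,321),.12),('collar',(490,93),(80,326),.078)):
    o=W(*w);p=atz(c,o[1],o[2],z);print(n,p.round(4),atz(*T(*tt),z).round(4),tri([W(*w),T(*tt)]),inrk(p))
P=cloud(c);f=c['frame'].astype(int).max(2)
m=(P[...,2]>.118)&(P[...,2]<.135)&(P[...,1]>.3)&(P[...,1]<.4)&(P[...,0]<.45);q=P[m];print('domepts',m.sum(),q.mean(0),q.min(0),q.max(0))
t2=cloud(t);m=(t2[...,2]>.115)&(t2[...,2]<.14)&(t2[...,1]>.3)&(t2[...,1]<.4)&(t2[...,0]<.45)&(t2[...,0]>.38);q=t2[m];print(m.sum(),q.mean(0),q.min(0),q.max(0))
# lug top by depth
m=(abs(P[...,2]-.076)<.004)&(P[...,1]>.165)&(P[...,1]<.25)&(P[...,0]>.5);q=P[m];print('lugz',np.median(q[:,2]))
```

```text
lug [0.5506 0.1933 0.076 ] [0.5532 0.193  0.076 ] (array([0.55273779, 0.1927412 , 0.072938  ]), [np.float64(0.0011367114115627213), np.float64(0.001136711411562607)]) [-0.006   0.1997]
dome [0.4075 0.3509 0.12  ] [0.4123 0.349  0.12  ] (array([0.41038681, 0.34498121, 0.1430122 ]), [np.float64(0.0004453261880770535), np.float64(0.00044532618807710935)]) [-0.1752  0.3289]
collar [0.4107 0.3487 0.078 ] [0.4122 0.3491 0.078 ] (array([0.41150377, 0.34739702, 0.08553862]), [np.float64(0.0002504191177815093), np.float64(0.00025041911778157365)]) [-0.1716  0.3273]
domepts 1247 [0.41025061 0.3474385  0.12796112] [0.39641453 0.33527527 0.12034548] [0.42311903 0.36120203 0.13139329]
137 [0.41088276 0.34951842 0.12673745] [0.39858968 0.33729635 0.11635303] [0.42546438 0.36217795 0.13343654]
lugz 0.07716427108789164
```

```bash
python3 - <<'E'
from h import *
delta([.4105,.348,.16],RK[2])
E
python3 inch.py '[[0,0,0,0,0,0.18],[0,0,0,0,0,0.36],[0.02,0.02,0,0,0,0.54],[0.05,0.04,0,0,0,0.72],[0.08,0.05,0,0,0,0.9],[0.1,0.055,0,0,0,1.08],[0.12,0.056,0,0,0,1.26],[0.129,0.056,0,0,0,1.44],[0.129,0.056,0,0,0,1.571],[0.129,0.056,0,0,0,1.571],[0.129,0.056,0,0,0,1.571]]' 0.6
python3 - <<'E'
from h import *
delta([.4105,.348,.084],RK[2])
E
```

```text
d [0.1295 0.0563 0.0662] rv [-5.0000e-04  1.0000e-04  1.5693e+00]
time: 14.68
eef_pos: [0.4112, 0.3482, 0.2264]
eef_rot: [0.0, 0.768, 0.641, 0.0]
wrist_force: [0.4, -0.6, -0.4]
opening: 0.6
grip_force: 0.0
d [-0.0004 -0.0007  0.1424] rv [ 0.0001 -0.      0.0018]
```

```bash
python3 inch.py '[[0,-0.0005,0.04,0,0,0],[0,-0.0005,0.08,0,0,0],[0,-0.0005,0.11,0,0,0],[0,-0.0005,0.13,0,0,0],[0,-0.0005,0.14,0,0,0],[0,-0.0005,0.142,0,0,0],[0,-0.0005,0.142,0,0,0]]'; python3 inch.py '[[0,0,0,0,0,0],[0,0,0,0,0,0],[0,0,0,0,0,0],[0,0,0,0,0,0],[0,0,0,0,0,0]]' 0.0 55; python3 inch.py '[[0,0,-0.02,0,0,0],[0,0,-0.05,0,0,0],[0,0,-0.09,0,0,0],[0,0,-0.12,0,0,0],[0,0,-0.12,0,0,0],[0,0,-0.12,0,0,0]]'
python3 - <<'E'
from h import *
from cell import bot
print(inrk(bot.read_state()['eef_pos']))
c=bot.snapshot('side');np.savez('pics/s5.npz',**c)
w=bot.snapshot('wrist')
cv2.imwrite('pics/a5.png',np.hstack([cv2.resize(c['frame'][80:260,180:380],(400,360),interpolation=cv2.INTER_CUBIC),cv2.resize(w['frame'],(400,300))[:,:].copy() if 0 else cv2.copyMakeBorder(cv2.resize(w['frame'],(400,300)),0,60,0,0,cv2.BORDER_CONSTANT)])[:,:,::-1])
delta([.552,.193,.2],RK[2])
E
```

```text
time: 15.55
eef_pos: [0.4109, 0.349, 0.0849]
eef_rot: [0.0, 0.768, 0.64, 0.0]
wrist_force: [0.1, -0.7, -0.3]
opening: 0.602
grip_force: 0.0
time: 16.18
eef_pos: [0.4106, 0.3489, 0.0845]
eef_rot: [0.0, 0.768, 0.64, 0.0]
wrist_force: [0.8, -0.3, 3.8]
opening: 0.245
grip_force: 55.0
time: 16.92
eef_pos: [0.4101, 0.3484, 0.2034]
eef_rot: [-0.0, 0.768, 0.64, -0.001]
wrist_force: [-0.0, 0.2, -1.9]
opening: 0.242
grip_force: 55.0
[-0.1722  0.3269]
d [-0.1271  0.1679  0.003 ] rv [-0.0016  0.0016 -0.0006]
```

View pics/a5.png

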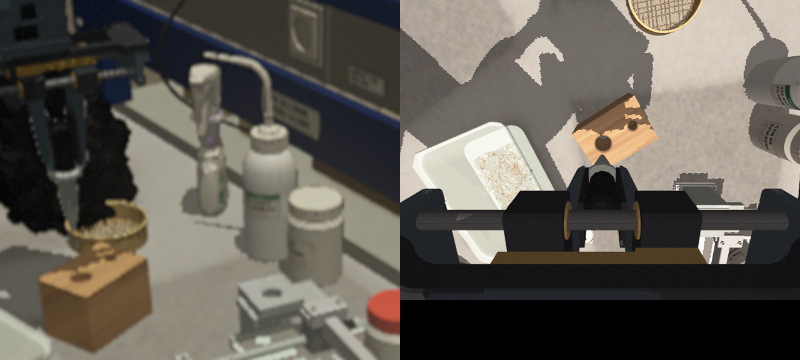

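Drift held upright at about (65,190) in the side view, point down and clear of the block.

```bash
python3 inch.py '[[-0.025,0.033,0,0,0,0],[-0.05,0.066,0,0,0,0],[-0.075,0.1,0,0,0,0],[-0.1,0.133,0,0,0,0],[-0.118,0.155,0,0,0,0],[-0.1269,0.1674,0,0,0,0],[-0.1269,0.1674,0.015,0,0,0],[-0.1269,0.1674,0.03,0,0,0],[-0.1269,0.1674,0.03,0,0,0],[-0.1269,0.1674,0.03,0,0,0]]'
python3 - <<'E'
from h import *
from cell import bot
s=bot.snapshot('side')
np.savez('pics/s6.npz',**s)
cv2.imwrite('pics/a6.png',cv2.resize(s['frame'][120:280,240:380],(700,800),interpolation=cv2.INTER_CUBIC)[200:800,:,::-1])
delta([.5515,.1932,.17],RK[2])
E
```

```text
time: 18.27
eef_pos: [0.5519, 0.1942, 0.1743]
eef_rot: [-0.0, 0.768, 0.64, -0.0]
wrist_force: [-0.2, 0.2, -0.8]
opening: 0.245
grip_force: 55.0
d [-0.0011 -0.0005  0.0046] rv [ 0.0004 -0.0002  0.0001]
```

View pics/a6.png

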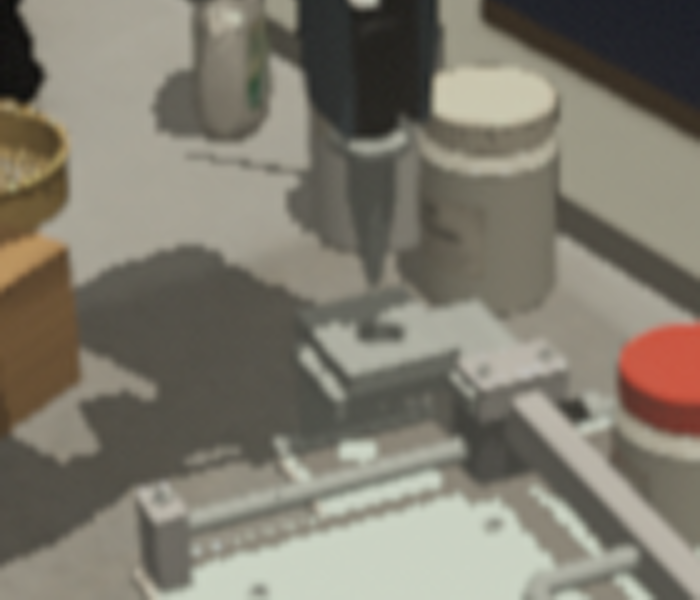

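Side crop (×5, offset 240,160): drift tip at (376,285), lug hole centre at (380,332). I'll compare them through the same camera.

Run:
```python
from h import *
s=load('s6')
f=lambda u,v:(240+(u+.5)/5-.5,160+(v+.5)/5-.5)
print('tip',atz(s,*f(376,287),.098).round(4),'hole',atz(s,*f(380,332),.076).round(4))
```

```text
tip [0.5511 0.1886 0.098 ] hole [0.5526 0.1886 0.076 ]
```

Tip and hole agree to about 1.5 mm, so descend in stages.

```bash
python3 inch.py '[[0,0,0.01,0,0,0],[0,0,0.02,0,0,0],[0,0,0.03,0,0,0],[0,0,0.038,0,0,0],[0,0,0.044,0,0,0],[0,0,0.044,0,0,0]]'; python3 inch.py '[[0,0,0.003,0,0,0],[0,0,0.006,0,0,0],[0,0,0.009,0,0,0],[0,0,0.012,0,0,0],[0,0,0.015,0,0,0]]'
```

```text
time: 19.08
eef_pos: [0.552, 0.1936, 0.1298]
eef_rot: [-0.0, 0.768, 0.64, -0.0]
wrist_force: [-0.0, -0.1, -1.4]
opening: 0.243
grip_force: 55.0
time: 19.7
eef_pos: [0.5521, 0.1937, 0.1152]
eef_rot: [0.0, 0.768, 0.64, -0.0]
wrist_force: [0.0, -1.6, 0.9]
opening: 0.243
grip_force: 55.0
```

```bash
python3 inch.py '[[0,0,0.002,0,0,0],[0,0,0.004,0,0,0],[0,0,0.006,0,0,0],[0,0,0.006,0,0,0]]'; python3 inch.py '[[0,0,0.002,0,0,0],[0,0,0.004,0,0,0],[0,0,0.004,0,0,0]]'
```

```text
time: 20.2
eef_pos: [0.5525, 0.1935, 0.1092]
eef_rot: [0.0, 0.768, 0.64, 0.0]
wrist_force: [1.8, -4.7, -0.1]
opening: 0.24
grip_force: 55.0
time: 20.58
eef_pos: [0.5526, 0.1934, 0.1053]
eef_rot: [0.0, 0.768, 0.64, 0.0]
wrist_force: [2.0, -5.3, 0.4]
opening: 0.243
grip_force: 55.0
```

```bash
python3 inch.py '[[-0.001,0.0005,0.002,0,0,0],[-0.001,0.0005,0.004,0,0,0],[-0.001,0.0005,0.006,0,0,0],[-0.001,0.0005,0.008,0,0,0],[-0.001,0.0005,0.008,0,0,0]]'; python3 inch.py '[[0,0,0.002,0,0,0],[0,0,0.004,0,0,0],[0,0,0.005,0,0,0],[0,0,0.005,0,0,0]]'
```

```text
time: 21.2
eef_pos: [0.5525, 0.1928, 0.097]
eef_rot: [-0.0, 0.768, 0.64, -0.0]
wrist_force: [0.4, 1.9, -2.0]
opening: 0.242
grip_force: 55.0
time: 21.7
eef_pos: [0.5525, 0.1927, 0.0922]
eef_rot: [-0.0, 0.768, 0.64, 0.0]
wrist_force: [0.2, 3.6, -0.4]
opening: 0.239
grip_force: 55.0
```

```bash
python3 inch.py '[[0.0003,0,0.001,0,0,0],[0.0003,0,0.002,0,0,0],[0.0003,0,0.003,0,0,0],[0.0003,0,0.003,0,0,0]]'; python3 inch.py '[[0,0,0.0005,0,0,0],[0,0,0.001,0,0,0],[0,0,0.001,0,0,0]]'
```

```text
time: 22.2
eef_pos: [0.5526, 0.1929, 0.0892]
eef_rot: [0.0, 0.768, 0.64, -0.0]
wrist_force: [0.2, 0.7, 2.0]
opening: 0.245
grip_force: 55.0
time: 22.58
eef_pos: [0.5526, 0.1929, 0.0885]
eef_rot: [0.0, 0.768, 0.64, 0.0]
wrist_force: [-0.5, 0.9, 5.7]
opening: 0.239
grip_force: 55.0
```

```bash
python3 inch.py '[[0,0,0.0005,0,0,0],[0,0,0.001,0,0,0],[0,0,0.0015,0,0,0],[0,0,0.0015,0,0,0]]'
```

```text
time: 23.08
eef_pos: [0.5527, 0.1929, 0.0883]
eef_rot: [0.0, 0.768, 0.64, 0.0]
wrist_force: [-7.4, -1.5, 31.7]
opening: 0.242
grip_force: 55.0
```

Seated: 32 N with no further travel, and height as predicted. Release, rise and move aside.

```bash
python3 inch.py '[[0,0,-0.001,0,0,0],[0,0,-0.001,0,0,0],[0,0,-0.001,0,0,0],[0,0,-0.001,0,0,0]]' 0.6 ; python3 inch.py '[[0,0,-0.02,0,0,0],[0,0,-0.05,0,0,0],[0,0,-0.1,0,0,0],[0.05,-0.03,-0.12,0,0,0],[0.1,-0.08,-0.12,0,0,0],[0.13,-0.13,-0.12,0,0,0],[0.13,-0.18,-0.12,0,0,0],[0.13,-0.18,-0.12,0,0,0],[0.13,-0.18,-0.12,0,0,0]]'
python3 - <<'E'
from h import *
from cell import bot
s=bot.snapshot('side');t=bot.snapshot('top')
a=cv2.resize(s['frame'][180:400,190:490],(600,440),interpolation=cv2.INTER_CUBIC)
np.savez('pics/s7.npz',**s);np.savez('pics/t7.npz',**t)
b=cv2.resize(t['frame'][160:320,270:490],(0,0),fx=.9,fy=.9)
cv2.imwrite('pics/a7.png',np.hstack([a,cv2.copyMakeBorder(b,0,440-b.shape[0],0,0,cv2.BORDER_CONSTANT)])[:,:,::-1])
P=cloud(s);print(bot.read_state()['time'])
m=(np.hypot(P[...,0]-.552,P[...,1]-.193)<.03)&(P[...,2]>.09);print('dome z',np.percentile(P[m][:,2],98))
E
```

```text
time: 23.58
eef_pos: [0.5525, 0.1929, 0.0876]
eef_rot: [-0.0, 0.768, 0.64, -0.0]
wrist_force: [0.2, -0.4, 0.3]
opening: 0.594
grip_force: 0.0
time: 24.7
eef_pos: [0.3995, 0.3535, 0.2079]
eef_rot: [0.0, 0.768, 0.64, 0.0]
wrist_force: [0.1, 0.6, -0.5]
opening: 0.599
grip_force: 0.0
24.8
dome z 0.13202519716018585
```

View pics/a7.png

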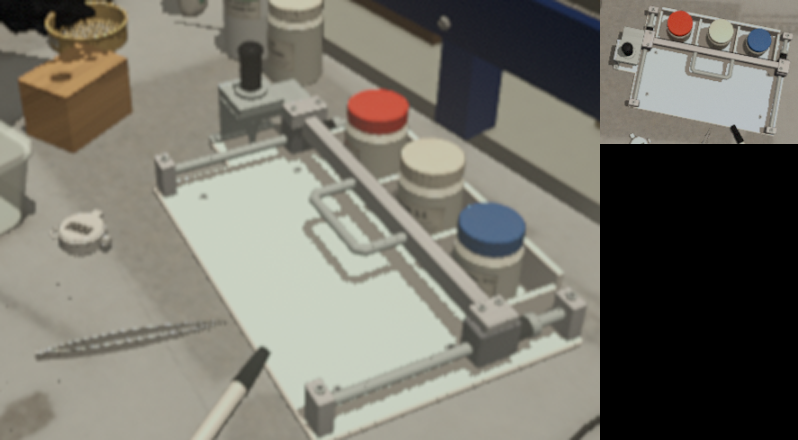

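All three jars stand in their bays. The gate is home against its stops and the drift is upright with its collar flat on the lug at (251,92); dome at 132 mm against 133 expected.

```bash
python3 -c "
from cell import bot
print(bot.close_job())"
```

```text
the job is handed in; nothing more can be done
None
```

The job is done and handed in at about 25 s: the blue jar (jar_58) stands upright in the free bay, the gate is home against its stops, and the drift is pushed down with its collar on the lug.

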